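Sort blasted parts into their carriers

TASK

The bead-blasted parts on the bench are mixed up: put each one upright into a nest of the carrier made for its kind - the two blocks into the rectangular nests, the two flanged bushes into the large round nests and the loose nozzle into the free small round nest - one part to a nest, standing flat on the nest's floor. Set the parts down rather than dropping them in, and leave the nozzle that is already in its carrier where it is.

Things in the scene. Friction and masses are not known exactly. Their poses are not given: they have to be found in the camera images.
- block_1: Grey bored aluminium block 30 (x) x 40 (y) x 22 mm (z), standing loose on the bench, a large bore and two small holes in its top. Origin: centre of its underside, z up. Grip it across the 30 mm (its x axis); about 90 g.
- block_2: A second block, the same as block_1.
- bush_1: Turned steel bush standing loose on the bench on its flange: flange 34 mm in diameter at the foot, 6 mm high, body 26 mm in diameter above it, 28 mm high in all, bore upwards. Origin: centre of its underside, z up. Grip it across its sides near the top; about 70 g.
- bush_2: A second bush, the same as bush_1.
- nozzle: Grey nozzle tip standing loose on the bench, 44 mm high: foot about 20 mm in diameter, a round collar 27 mm in diameter at 15 to 22 mm height, and above it a cone that narrows towards the top. Origin: centre of its underside, z up. Grip it round the collar, from above; about 50 g.
- seated_nozzle: A second nozzle tip, the same as the loose one, already standing in one of the two nests of nozzle_carrier at the start. It stays there.
- block_carrier: Aluminium plate 64 (x) x 124 (y) x 18 mm (z), fixed flat on the bench. Origin: centre of its underside, z up. Two nests at x = 0, y = +29 and -29 mm, 10 mm deep (black floor at z = 8 mm). Nests rectangular, 40 mm in x, 50 mm in y, both empty: a 30 x 40 mm block goes in with its y axis along the plate's y axis (either way round) and stands 12 mm proud of the plate.
- bush_carrier: Aluminium plate 64 (x) x 124 (y) x 18 mm (z), fixed flat on the bench. Origin: centre of its underside, z up. Two nests at x = 0, y = +29 and -29 mm, 10 mm deep (black floor at z = 8 mm). Nests round, 44 mm in diameter, both empty, for the 34 mm flanges of the bushes; a bush stands 18 mm proud of the plate.
- nozzle_carrier: Aluminium plate 64 (x) x 124 (y) x 18 mm (z), fixed flat on the bench. Origin: centre of its underside, z up. Two nests at x = 0, y = +29 and -29 mm, 10 mm deep (black floor at z = 8 mm). Nests round, 34 mm in diameter: a nozzle's foot stands on the floor, its collar just above the rim, 34 mm of it proud of the plate. One nest holds seated_nozzle, the other is empty.
There are look-alikes about, which are no part of the job. Leave any green or orange look-alike of the nozzle alone. What is shaped like the block_1 but purple or red is not meant.

How it is judged:
At the end, for the whole second after the job is handed in: Both blocks, both bushes and both nozzles stand in nests of their own kind's carrier: within 8 mm of the nest's centre along each of the plate's axes, underside on the nest's floor (less than 3 mm above it), upright within 0.1 rad and at rest (((x of block_1 in the frame of block_carrier between -0.008 and 0.008 m and y of block_1 in the frame of block_carrier between 0.021 and 0.037 m) or (x of block_1 in the frame of block_carrier between -0.008 and 0.008 m and y of block_1 in the frame of block_carrier between -0.037 and -0.021 m)) and z of each of block_1, block_2 in the frame of block_carrier below 0.011 m and angle between each of block_1, block_2, bush_1, bush_2, nozzle, seated_nozzle's own z axis and vertical below 0.1 rad and linear speed of each of block_1, block_2, bush_1, bush_2, nozzle, seated_nozzle below 0.02 m/s and ((x of block_2 in the frame of block_carrier between -0.008 and 0.008 m and y of block_2 in the frame of block_carrier between 0.021 and 0.037 m) or (x of block_2 in the frame of block_carrier between -0.008 and 0.008 m and y of block_2 in the frame of block_carrier between -0.037 and -0.021 m)) and ((x of bush_1 in the frame of bush_carrier between -0.008 and 0.008 m and y of bush_1 in the frame of bush_carrier between 0.021 and 0.037 m) or (x of bush_1 in the frame of bush_carrier between -0.008 and 0.008 m and y of bush_1 in the frame of bush_carrier between -0.037 and -0.021 m)) and z of each of bush_1, bush_2 in the frame of bush_carrier below 0.011 m and ((x of bush_2 in the frame of bush_carrier between -0.008 and 0.008 m and y of bush_2 in the frame of bush_carrier between 0.021 and 0.037 m) or (x of bush_2 in the frame of bush_carrier between -0.008 and 0.008 m and y of bush_2 in the frame of bush_carrier between -0.037 and -0.021 m)) and ((x of nozzle in the frame of nozzle_carrier between -0.008 and 0.008 m and y of nozzle in the frame of nozzle_carrier between 0.021 and 0.037 m) or (x of nozzle in the frame of nozzle_carrier between -0.008 and 0.008 m and y of nozzle in the frame of nozzle_carrier between -0.037 and -0.021 m)) and z of each of nozzle, seated_nozzle in the frame of nozzle_carrier below 0.011 m and ((x of seated_nozzle in the frame of nozzle_carrier between -0.008 and 0.008 m and y of seated_nozzle in the frame of nozzle_carrier between 0.021 and 0.037 m) or (x of seated_nozzle in the frame of nozzle_carrier between -0.008 and 0.008 m and y of seated_nozzle in the frame of nozzle_carrier between -0.037 and -0.021 m))); the robot touches nothing.
It fails at once if the nozzle that is already in its nest is taken out or knocked out of place (moved more than 15 mm) (distance of seated_nozzle from where it was at the start of the episode above 0.015 m).
It fails at once if a part is dropped into its carrier from more than about 4 cm ((distance between block_1 and block_carrier below 0.055 m and linear speed of block_1 above 0.9 m/s) or (distance between block_2 and block_carrier below 0.055 m and linear speed of block_2 above 0.9 m/s) or (distance between bush_1 and bush_carrier below 0.055 m and linear speed of bush_1 above 0.9 m/s) or (distance between bush_2 and bush_carrier below 0.055 m and linear speed of bush_2 above 0.9 m/s) or (distance between nozzle and nozzle_carrier below 0.055 m and linear speed of nozzle above 0.9 m/s)).
It also fails if it takes over 104 s, if anything falls off the work surface, if the arm or the gripper's body presses on something with over 40 N, if the wrist force passes 120 N, or if a joint passes its speed limit or range.

ROBOT

A 6-joint arm with a two-finger parallel gripper is mounted at the origin on a cart in front of the work surface, level with it; the furniture and walls round the work are solid. World frame = base frame: x ahead of the robot, y to its left, z up, the work surface at z = 0. Lengths are in m, angles in rad, forces in N, time in s.
With the tool pointing down it reaches from about 0.375 to 0.75 m from the base axis. Payload 9 kg.
Tool frame: the origin (TCP) lies midway between the tips of the shut fingers; the grasp point (between the pads) lies 19 mm behind it; z points along the fingers, y is the line along which they close (so a half turn about z gives the same grasp; the last joint's range is limited). The gripper opens to 85 mm and grips with 20 to 120 N. Pads are 22 mm wide; open, the fingers measure 114 mm over their backs; the gripper's body (76 mm by 85 mm) begins 54 mm behind the grasp point. The pads swing forward as they close: fully open they stand 13 mm farther back than shut.
Start: joints at [-0.218, 0.104, 0.097, 1.564, 0, 1.353], TCP at [0.6, 0, 0.231] pointing down, gripper open.
Joint ranges: [-2.99, 2.99], [-0.84, 1.86], [-1.1, 1.16], [-1.84, 2.11], [-1.51, 1.56], [-3.14, 3.14]. Speed limits (rad/s): [2.22, 2.22, 2.57, 3.14, 3.14, 3.14].

INTERFACE

Orientations are given as a rotation vector (axis times angle).
In Python, from workcell import manip gives the robot as it stands.
- The arm moves only by the tool servo_tool, never from a script. Its arguments are lists of equal length, an entry for each row: "linear": the shift along the tool's x, y, z in mm, a list of three; "spin": the turn about the tool's z in degrees; "jaw": the finger opening in mm, from 0 to 85.4. In form: {"linear": [[tx, ty, tz], ...], "spin": [spin, ...], "jaw": [jaw, ...]}. A call has 1 to 12 rows; each row shifts and turns the commanded pose from where the row before left it, along the tool's axes as they then stand; what a row does not reach is not made up. A row lasts 1/8 s, in which the tool goes at most 62.5 mm and 10.7 degrees, less where a joint would pass 70% of its speed; a pose out of reach is approached as far as the arm can. A call with a gripper value outside its range is refused whole. The fingers move at their own pace and stop on an object; "squeeze" is the grip in N (left out, the last holds). Time passes only in rows, so rows that do not move let the fingers close. It gives the time, the measured TCP pose, the force, the opening and the grip force at its end, in the units of the state.
- manip.state(): the state, without advancing time (a new reading comes with each control period).
- manip.camera(name): name is "scene" or "side" or "wrist"; returns the picture (384x512x3 uint8, red, green, blue); there is no depth.
- manip.camera_params(name): a dict with "intrinsics" (3x3 intrinsics, pixels), "xyz" and "attitude" of the camera in the world. Camera axes: x right, y down, z forward; pixel columns grow to the right and rows downward; lengths in m; the calibration is good to about 2 mm. The wrist camera is an equidistant fisheye: a pixel r from the principal point sees the ray r / f radians off the axis. A picture is of the moment at which its call begins: read the wrist's pose just before it. camera_params takes no time and is no camera call; for the wrist camera it gives the pose at the moment of the call.
- manip.hand_in(): hands the job in; it is judged then, once.
The state is a dict: "time_s": time; "joint_positions": joint angles; "dq": joint speeds; "joint_efforts": joint torques, N m; "ee_pos": TCP position; "ee_rot": TCP orientation; "ft_force": force on the tool from outside, world axes, zero at the start; "ft_torque": the same for the moment, N m; "finger_gap": finger opening in m; "gripper_force": force on a finger pad.
Only numpy, scipy, OpenCV 4.12 (cv2) and the standard library are available. Lean on these libraries where they do the work, as an engineer would, in place of code of your own. Each camera call takes 0.05 s, during which the arm holds its last target. There are 200 camera calls.

## Working session

There is one attempt and no reset: what is moved stays moved. The work goes in short steps, Python scripts to look and compute and a tool call to move; the robot and the scene stay as the last step left them, time stands still between calls to the robot, and variables do not carry over. Pictures are saved under pics/ and viewed, at most 14 in all, crops included, and the job is handed in when it is done.

Besides the shell and the picture viewer there is one more tool, called as name(argument=value, ...), one argument or row to a line, values as JSON. servo_tool: Moves the arm, as the interface text tells. Its arguments: {"type":"object","properties":{"linear":{"type":"array"},"spin":{"type":"array"},"jaw":{"type":"array"},"squeeze":{"type":"number"}},"required":["linear","spin","jaw"]}

```bash
mkdir -p pics; python3 - <<'E'
from workcell import manip
import cv2
s=manip.state();print(s['time_s'],s['ee_pos'],s['ee_rot'],s['finger_gap'])
for n in("scene","side","wrist"):
    p=manip.camera_params(n);print(n,p)
    cv2.imwrite(f"pics/{n}0.png",manip.camera(n)[:,:,::-1])
E
```

```text
0.0 [5.99672735e-01 9.02822772e-05 2.30507182e-01] [-2.22065688e+00 -2.22063298e+00  1.13933764e-03] 0.08590994871693992
scene {'intrinsics': array([[379.03940167,   0.        , 254.84669992],
       [  0.        , 379.03940167, 188.05321858],
       [  0.        ,   0.        ,   1.        ]]), 'xyz': array([ 0.02153453, -0.72258072,  0.56450545]), 'attitude': array([-2.01912193,  0.63919427, -0.36912071])}
side {'intrinsics': array([[400.02785076,   0.        , 252.50134273],
       [  0.        , 400.02785076, 191.99663912],
       [  0.        ,   0.        ,   1.        ]]), 'xyz': array([0.28280944, 0.8062316 , 0.62971011]), 'attitude': array([-0.39492777,  2.62948075, -1.41149712])}
wrist {'intrinsics': array([[297.31863964,   0.        , 253.07072625],
       [  0.        , 297.31863964, 196.77678349],
       [  0.        ,   0.        ,   1.        ]]), 'xyz': array([0.5985948 , 0.08148383, 0.37296342]), 'attitude': array([ 2.81949801e+00, -1.52525515e-04, -2.42739239e-03])}
```

View pics/scene0.png

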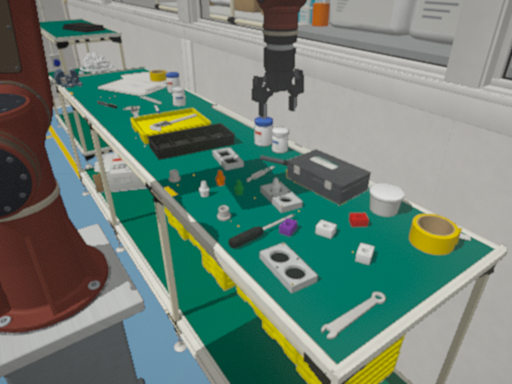

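View pics/side0.png

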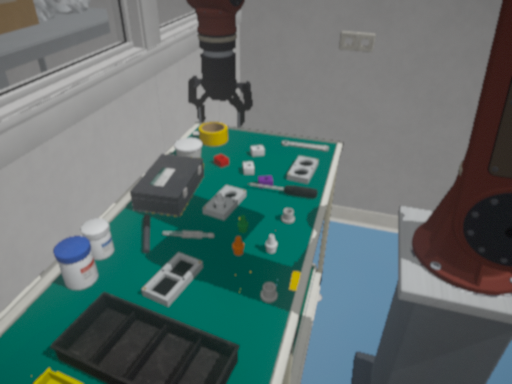

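View pics/wrist0.png

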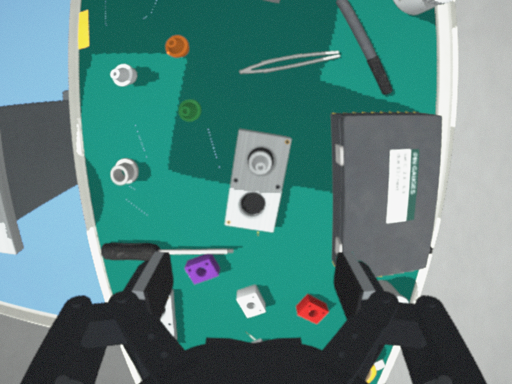

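Scene view: loose nozzle at (204,188), bushes at (224,212) and (175,176), white/grey blocks at (326,229) and (366,254). The bush carrier is at (288,266), the block carrier at (227,158), and the nozzle carrier at (281,195) with one nozzle seated.
Look-alikes: purple block (289,227), red block (358,219), orange nozzle (220,178), green nozzle (239,187). The wrist view agrees: nozzle (123,75), bush (124,172), block (250,300), orange (177,46), green (190,110), seated nozzle (260,161).

```bash
cat > h.py <<'E'
import numpy as np, cv2
from scipy.spatial.transform import Rotation as Rot
from workcell import manip
def ray(p,name,uv):
    K=p['intrinsics'];a=(uv[0]-K[0,2])/K[0,0];b=(uv[1]-K[1,2])/K[1,1]
    if name=='wrist':
        r=np.hypot(a,b)+1e-12; d=np.array([a/r*np.sin(r),b/r*np.sin(r),np.cos(r)])
    else: d=np.array([a,b,1.])
    return Rot.from_rotvec(p['attitude']).apply(d)
def w(p,name,uv,z):
    d=ray(p,name,uv);c=p['xyz'];return (c+d*(z-c[2])/d[2]).round(4)
def proj(p,name,X):
    K=p['intrinsics'];v=Rot.from_rotvec(p['attitude']).inv().apply(np.asarray(X)-p['xyz'])
    if name=='wrist':
        r=np.hypot(v[0],v[1]);t=np.arctan2(r,v[2]);q=v[:2]/r*t
    else: q=v[:2]/v[2]
    return q*K[0,0]+K[:2,2]
E
python3 - <<'E'
from h import *
P={n:manip.camera_params(n) for n in("scene","side","wrist")}
for lab,n,uv,z in [("nozzle","wrist",(120,74),.04),("nozzle","side",(271,236),.04),("bushA","wrist",(122,171),.028),("bushA","side",(288,210),.028),("bushB","side",(268,285),.028),("bushB","scene",(174,172),.028),
("blk1","wrist",(250,298),.022),("blk1","side",(249,165),.022),("blk2","side",(258,148),.022),("blk2","scene",(366,249),.022),
("bushcar","side",(303,167),.018),("bushcar","scene",(288,263),.018),("blockcar","side",(173,278),.018),("blockcar","scene",(228,156),.018),("nozcar","wrist",(257,180),.018),("nozcar","side",(225,200),.018)]:
    x=w(P[n],n,uv,z);print(lab,n,x,round(float(np.hypot(x[0],x[1])),3))
E
```

```text
nozzle wrist [0.4426 0.1216 0.04  ] 0.459
nozzle side [0.4421 0.1169 0.04  ] 0.457
bushA wrist [0.431  0.0009 0.028 ] 0.431
bushA side [ 0.4299 -0.0095  0.028 ] 0.43
bushB side [0.4124 0.2529 0.028 ] 0.484
bushB scene [0.4094 0.2549 0.028 ] 0.482
blk1 wrist [ 0.5935 -0.1925  0.022 ] 0.624
blk1 side [ 0.596  -0.2095  0.022 ] 0.632
blk2 side [ 0.6011 -0.3258  0.022 ] 0.684
blk2 scene [ 0.6075 -0.3225  0.022 ] 0.688
bushcar side [ 0.4372 -0.2545  0.018 ] 0.506
bushcar scene [ 0.4383 -0.2549  0.018 ] 0.507
blockcar side [0.6086 0.2836 0.018 ] 0.671
blockcar scene [0.6144 0.2756 0.018 ] 0.673
nozcar wrist [ 0.6029 -0.0151  0.018 ] 0.603
nozcar side [ 0.6035 -0.0167  0.018 ] 0.604
```

servo_tool(
  linear=[
    [-38, -20, 0],
    [-38, -20, 0],
    [-37, -20, 0],
    [-37, -20, 0],
    [0, 0, 0],
    [0, 0, 0],
  ],
  spin=[0, 0, 0, 0, 0, 0],
  jaw=[85, 85, 85, 85, 85, 85],
)

```text
time_s: 0.9
ee_pos: [0.5201, -0.1498, 0.2312]
ee_rot: [-2.222, -2.221, -0.0]
ft_force: [0.2, 0.4, -0.6]
finger_gap: 0.085
gripper_force: 0.0
```

```bash
cat >> h.py <<'E'
import json
def snap(tag):
    s=manip.state();p=manip.camera_params('wrist');im=manip.camera('wrist')[:,:,::-1]
    cv2.imwrite(f'pics/{tag}.png',im);json.dump({k:p[k].tolist() for k in p},open(f'pics/{tag}.json','w'))
    cv2.imwrite(f'pics/{tag}_v.png',cv2.resize(im,(800,600),interpolation=cv2.INTER_CUBIC))
    print(s['time_s'],s['ee_pos'].round(4),s['ee_rot'].round(3),s['joint_positions'].round(2))
def load(tag):
    return {k:np.array(v) for k,v in json.load(open(f'pics/{tag}.json')).items()}
E
python3 -c "from h import *;snap('wA')"
```

```text
0.9 [ 0.5201 -0.1498  0.2312] [-2.222 -2.221 -0.   ] [-0.52 -0.08 -0.08  1.56  0.    1.05]
```

View pics/wA_v.png

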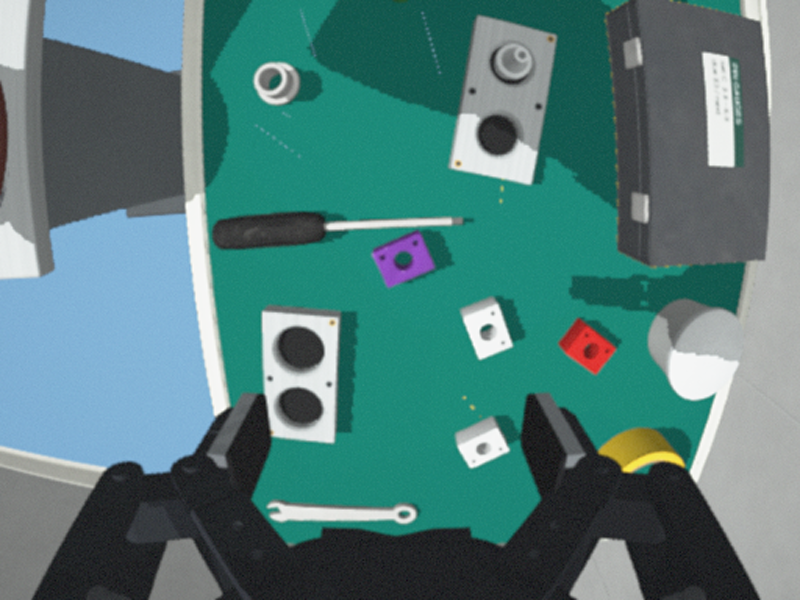

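Wrist view A (800x600): bush A at (277,83), nozzle carrier (505,100) with its free nest at (498,135), purple (405,258) and red (588,346) decoys. The blocks are at (487,328) and (483,443), and the bush carrier is at (302,375) with both nests empty.

servo_tool(
  linear=[
    [55, 0, 0],
    [55, 0, 0],
    [55, 0, 0],
    [55, 0, 0],
    [55, 0, 0],
    [55, 0, 0],
    [0, 0, 0],
    [0, 0, 0],
  ],
  spin=[0, 0, 0, 0, 0, 0, 0, 0],
  jaw=[85, 85, 85, 85, 85, 85, 85, 85],
)

```text
time_s: 1.95
ee_pos: [0.5198, 0.1807, 0.2311]
ee_rot: [2.219, 2.224, -0.001]
ft_force: [-0.4, -1.3, 0.0]
finger_gap: 0.085
gripper_force: 0.0
```

```bash
python3 -c "from h import *;snap('wB')"
```

```text
1.95 [0.5198 0.1807 0.2311] [ 2.219e+00  2.224e+00 -1.000e-03] [ 0.1  -0.05 -0.06  1.56 -0.    1.67]
```

View pics/wB_v.png

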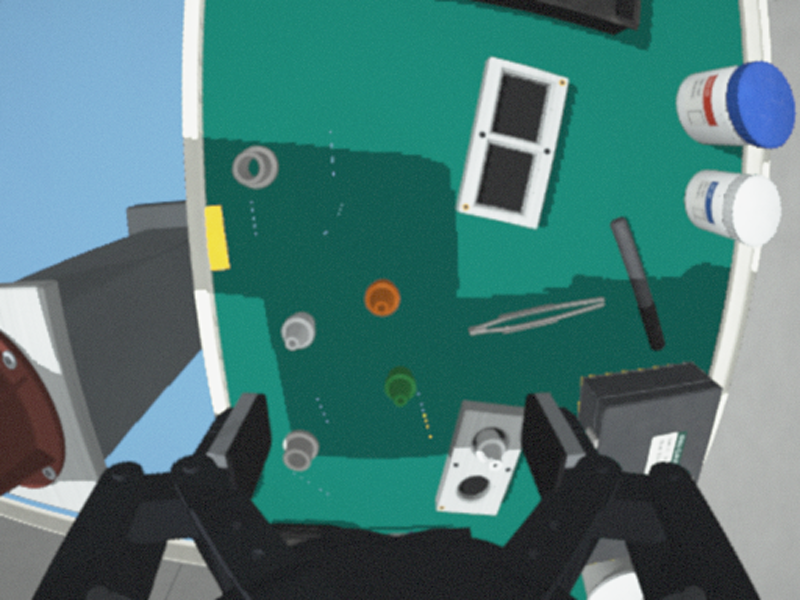

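Wrist view B (800x600): bush B at (254,167), nozzle at (298,331), bush A at (299,450). The block carrier is at (514,143) with both nests empty; orange (381,299) and green (400,386) decoys are left alone.

```bash
cat > fit.py <<'E'
from h import *
from scipy.optimize import minimize
t=np.linspace(0,2*np.pi,24,endpoint=False)
def box(a,b,h): return [[(i*a/2,j*b/2,z) for i in(-1,1) for j in(-1,1) for z in(0,h)]]
def cyl(r0,r1,z0,z1): return [(r*np.cos(q),r*np.sin(q),z) for r,z in((r0,z0),(r1,z1)) for q in t]
M={'block':box(.03,.04,.022),'car':box(.064,.124,.018),'bush':[cyl(.017,.017,0,.006),cyl(.013,.013,.006,.028)],
   'noz':[cyl(.01,.01,0,.015),cyl(.0135,.0135,.015,.022),cyl(.011,.005,.022,.044)]}
S=4
def fit(tag,kind,x,y,yaw):
    im=cv2.imread(f'pics/{tag}.png');p=load(tag)
    hsv=cv2.cvtColor(cv2.resize(im,None,fx=S,fy=S,interpolation=cv2.INTER_CUBIC),cv2.COLOR_BGR2HSV)
    c=proj(p,'wrist',(x,y,.012))*S;R=260 if kind=='car' else 110
    m=((hsv[...,1]<75)&(hsv[...,2]>60)).astype(np.uint8)
    x0,y0=(c-R).astype(int);x0=max(x0,0);y0=max(y0,0);m=m[y0:y0+2*R,x0:x0+2*R]
    m=cv2.morphologyEx(m,cv2.MORPH_OPEN,np.ones((5,5)))
    n,l=cv2.connectedComponents(m)
    # biggest component, holes filled
    k=1+np.argmax([(l==i).sum() for i in range(1,n)]);cs,_=cv2.findContours((l==k).astype(np.uint8),cv2.RETR_EXTERNAL,cv2.CHAIN_APPROX_NONE)
    m=cv2.drawContours(np.zeros_like(m),cs,-1,1,-1)
    def sil(v):
        o=np.zeros_like(m);r=Rot.from_euler('z',v[2])
        for part in M[kind]:
            q=np.array([proj(p,'wrist',X) for X in r.apply(part)+[v[0],v[1],0]])*S+(S-1)/2-[x0,y0]
            cv2.fillConvexPoly(o,cv2.convexHull((q*16).astype(np.int32)),1,shift=4)
        return o
    def cost(v):
        o=sil(v);return 1-(o&m).sum()/(o|m).sum()
    best=min((minimize(cost,[x,y,a],method='Nelder-Mead',options=dict(initial_simplex=[[x,y,a],[x+.01,y,a],[x,y+.01,a],[x,y,a+(.3 if kind in('block','car') else 0.001)]],xatol=1e-5,fatol=1e-5)) for a in yaw),key=lambda r:r.fun)
    v=best.x;print(tag,kind,v[:2].round(4),'yaw deg',np.degrees(v[2]).round(1),'IoU',round(1-best.fun,3),'r',np.hypot(*v[:2]).round(3))
    return v
E
python3 - <<'E'
from fit import *
fit('wA','block',.595,-.20,[0,.7,1.5,2.2]);fit('wA','block',.603,-.324,[0,.7,1.5,2.2])
fit('wA','car',.438,-.254,[0,-.2,.2]);fit('wA','car',.603,-.016,[-.1,-.3]);fit('wB','car',.611,.28,[0,-.3])
fit('wA','bush',.431,-.004,[0]);fit('wB','bush',.431,-.004,[0]);fit('wB','bush',.411,.254,[0]);fit('wB','noz',.442,.12,[0]);fit('wrist0','noz',.442,.12,[0]) if 0 else 0
p=load('wA')
for l,uv,z in[('bush nest hi',(301,348),.018),('bush nest lo',(299,406),.018),('noz nest',(498,134),.018)]:print(l,w(p,'wrist',np.array(uv)/1.5625,z))
E
```

```text
wA block [ 0.595 -0.207] yaw deg 21.2 IoU 0.942 r 0.63
wA block [ 0.6004 -0.3243] yaw deg -59.6 IoU 0.96 r 0.682
wA car [ 0.4337 -0.2551] yaw deg -4.4 IoU 0.98 r 0.503
wA car [ 0.6028 -0.0191] yaw deg -9.1 IoU 0.978 r 0.603
wB car [0.61   0.2769] yaw deg -10.4 IoU 0.972 r 0.67
wA bush [ 0.4253 -0.0043] yaw deg 0.0 IoU 0.961 r 0.425
wB bush [ 0.4254 -0.0043] yaw deg 0.1 IoU 0.953 r 0.425
wB bush [0.406  0.2582] yaw deg 0.0 IoU 0.967 r 0.481
wB noz [0.4369 0.123 ] yaw deg 0.0 IoU 0.91 r 0.454
bush nest hi [ 0.4387 -0.2231  0.018 ]
bush nest lo [ 0.432  -0.2801  0.018 ]
noz nest [ 0.5967 -0.048   0.018 ]
```

```bash
cat > plan.py <<'E'
import numpy as np
W=[('start',.52,.18,0),('bushB',.406,.2582,0),('bnest lo',.431,-.2845,-4.4),('block2',.6004,-.3243,-59.6),('knest hi',.6152,.3054,-10.4),('nozzle',.4369,.123,0),('nnest',.598,-.048,-9.1),('block1',.595,-.207,21.2),('knest lo',.6048,.2484,-10.4),('bushA',.4253,-.0043,0),('bnest hi',.436,-.2268,-4.4)]
for (a,b) in zip(W,W[1:]):
    t=np.radians(b[3]);d=np.array([b[1]-a[1],b[2]-a[2]])*1000
    print(a[0],'->',b[0],'spin',round(a[3]-b[3],1),'then tx %.1f ty %.1f'%(d@[-np.sin(t),np.cos(t)],d@[np.cos(t),np.sin(t)]))
E
python3 plan.py
```

```text
start -> bushB spin 0 then tx 78.2 ty -114.0
bushB -> bnest lo spin 4.4 then tx -539.2 ty 66.6
bnest lo -> block2 spin 55.2 then tx 126.0 ty 120.1
block2 -> knest hi spin -49.2 then tx 622.0 ty -99.1
knest hi -> nozzle spin -10.4 then tx -182.4 ty -178.3
nozzle -> nnest spin 9.1 then tx -143.4 ty 186.1
nnest -> block1 spin -30.3 then tx -147.2 ty -60.3
block1 -> knest lo spin 31.6 then tx 449.7 ty -72.6
knest lo -> bushA spin -10.4 then tx -252.7 ty -179.5
bushA -> bnest hi spin 4.4 then tx -221.0 ty 27.7
```

servo_tool(
  linear=[
    [26, -38, 20],
    [26, -38, 30],
    [26, -38, 30],
    [0, 0, 30],
    [0, 0, 30],
    [0, 0, 0],
  ],
  spin=[0, 0, 0, 0, 0, 0],
  jaw=[60, 60, 60, 60, 60, 60],
  squeeze=50,
)

```text
time_s: 2.75
ee_pos: [0.4047, 0.2567, 0.0894]
ee_rot: [-2.222, -2.219, 0.005]
ft_force: [-0.3, 0.2, 0.1]
finger_gap: 0.0598
gripper_force: 0.0
```

servo_tool(
  linear=[
    [1, 1, 30],
    [0, 0, 27],
    [0, 0, 20],
    [0, 0, 0],
    [0, 0, 0],
    [0, 0, 0],
    [0, 0, 0],
    [0, 0, 0],
    [0, 0, 0],
  ],
  spin=[0, 0, 0, 0, 0, 0, 0, 0, 0],
  jaw=[60, 60, 60, 60, 15, 15, 15, 15, 15],
  squeeze=50,
)

```text
time_s: 3.88
ee_pos: [0.4081, 0.2592, 0.0162]
ee_rot: [2.22, 2.22, 0.003]
ft_force: [-1.9, -2.2, 7.9]
finger_gap: 0.0253
gripper_force: 48.6
```

```bash
python3 - <<'E'
from h import *
snap('g1')
im=cv2.imread('pics/g1.png');cv2.imwrite('pics/g1c.png',cv2.resize(im[200:384,130:380],(750,552),interpolation=cv2.INTER_CUBIC))
E
```

```text
3.875 [0.4081 0.2592 0.0162] [2.22  2.22  0.003] [ 0.29 -0.18 -0.58  1.17 -0.    1.87]
```

View pics/g1c.png

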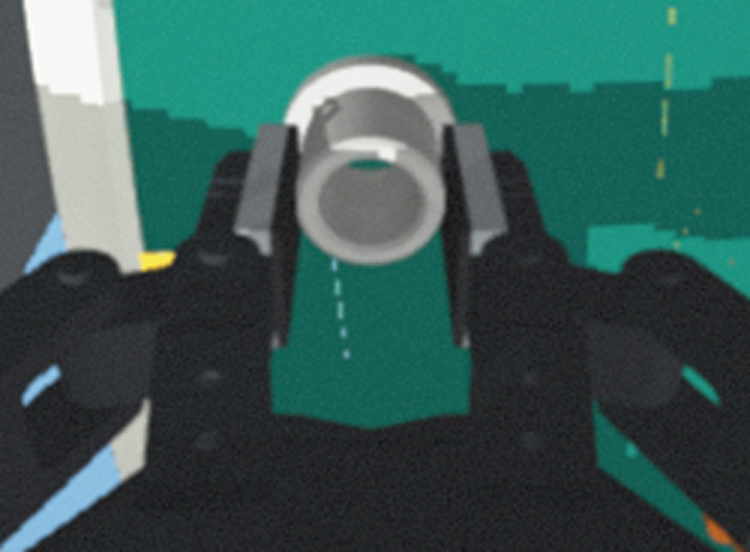

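The close view shows the bush gripped between the pads, with its bore at (372,200) and the gap reading 25 mm.

servo_tool(
  linear=[
    [0, 0, -20],
    [0, 0, -30],
    [0, 0, -40],
    [0, 0, -45],
    [0, 0, 0],
  ],
  spin=[0, 0, 0, 0, 0],
  jaw=[15, 15, 15, 15, 15],
)

```text
time_s: 4.55
ee_pos: [0.4094, 0.2597, 0.154]
ee_rot: [2.219, 2.219, 0.01]
ft_force: [-0.2, 0.2, -1.5]
finger_gap: 0.0253
gripper_force: 48.9
```

servo_tool(
  linear=[
    [-44, 5, 0],
    [-55, 6.5, 0],
    [-55, 6.5, 0],
    [-55, 6.5, 0],
    [-55, 6.5, 0],
    [-55, 6.5, 0],
    [-55, 6.5, 0],
    [-55, 6.5, 0],
    [-55, 6.5, 0],
    [-45, 6.5, 0],
    [-12, 0, 0],
    [0, 0, 0],
  ],
  spin=[4.4, 0, 0, 0, 0, 0, 0, 0, 0, 0, 0, 0],
  jaw=[15, 15, 15, 15, 15, 15, 15, 15, 15, 15, 15, 15],
)

```text
time_s: 6.05
ee_pos: [0.4318, -0.2849, 0.1487]
ee_rot: [-2.305, -2.132, -0.0]
ft_force: [0.2, 0.6, -0.8]
finger_gap: 0.0253
gripper_force: 48.8
```

servo_tool(
  linear=[
    [0, 0, 40],
    [0, 0, 30],
    [0, 0, 20],
    [0, 0, 0],
    [0, 0, 0],
  ],
  spin=[0, 0, 0, 0, 0],
  jaw=[15, 15, 15, 15, 15],
)

```text
time_s: 6.68
ee_pos: [0.4328, -0.2846, 0.0604]
ee_rot: [2.303, 2.135, 0.0]
ft_force: [-0.6, 0.1, -0.9]
finger_gap: 0.0253
gripper_force: 48.8
```

```bash
python3 - <<'E'
from h import *
snap('p1')
im=cv2.imread('pics/p1.png');cv2.imwrite('pics/p1c.png',cv2.resize(im[150:384,100:412],(800,600),interpolation=cv2.INTER_CUBIC))
E
```

```text
6.675 [ 0.4328 -0.2846  0.0604] [2.303 2.135 0.   ] [-0.83 -0.11 -0.43  1.25  0.    0.81]
```

View pics/p1c.png

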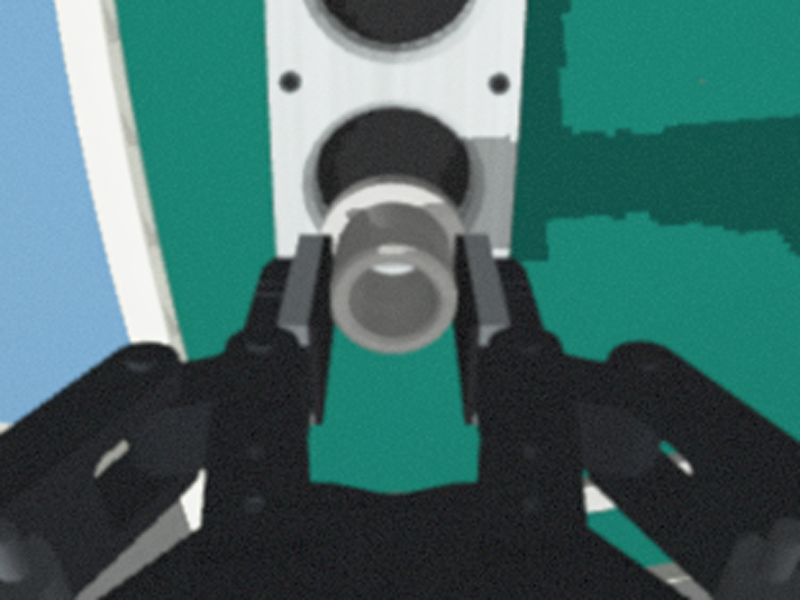

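The bush hangs over the lower nest, laterally centred (nest rim 303–485, bush at 394). The plate's mid dots at (289,82) and (499,83) let me check the plate's pose.

```bash
python3 - <<'E'
from h import *
p=load('p1');f=lambda u,v,z:w(p,'wrist',(100+u*.39,150+v*.39),z)
a=f(289,82,.018);b=f(499,83,.018);print(a,b,(a+b)/2,np.degrees(np.arctan2(*(b-a)[1::-1])))
print('nest x', f(303,172,.018),f(485,172,.018))
print('bush axis top', f(394,297,.0604+.0125),'tcp',manip.state()['ee_pos'])
E
```

```text
[ 0.4076 -0.2529  0.018 ] [ 0.4606 -0.2572  0.018 ] [ 0.4341  -0.25505  0.018  ] -4.638366095703668
nest x [ 0.4083 -0.2776  0.018 ] [ 0.4561 -0.2812  0.018 ]
bush axis top [ 0.4318 -0.2836  0.0729] tcp [ 0.43294516 -0.28503899  0.06072221]
```

servo_tool(
  linear=[
    [0, 0, 16],
    [0, 0, 12],
    [0, 0, 7],
    [0, 0, 1],
    [0, 0, 0],
    [0, 0, 0],
  ],
  spin=[0, 0, 0, 0, 0, 0],
  jaw=[15, 15, 15, 15, 15, 15],
)

```text
time_s: 7.48
ee_pos: [0.4321, -0.2848, 0.0242]
ee_rot: [-2.305, -2.134, 0.0]
ft_force: [-5.3, 4.5, 14.1]
finger_gap: 0.0255
gripper_force: 51.4
```

servo_tool(
  linear=[
    [0, 0, 0],
    [0, 0, 0],
    [0, 0, 0],
    [0, 0, -30],
    [0, 0, -50],
    [0, 0, -46],
    [0, 0, 0],
    [0, 0, 0],
    [0, 0, 0],
    [0, 0, 0],
    [0, 0, 0],
  ],
  spin=[0, 0, 0, 0, 0, 9.2, 9.2, 9.2, 9.2, 9.2, 9.2],
  jaw=[50, 50, 50, 50, 50, 60, 60, 60, 60, 60, 60],
)

```text
time_s: 8.85
ee_pos: [0.4322, -0.285, 0.1491]
ee_rot: [-3.034, -0.815, -0.0]
ft_force: [0.8, -0.3, 0.4]
finger_gap: 0.0597
gripper_force: 0.0
```

servo_tool(
  linear=[
    [32, 30, 0],
    [32, 30, 10],
    [32, 30, 30],
    [30, 30, 20],
    [0, 0, 0],
    [0, 0, 0],
  ],
  spin=[0, 0, 0, 0, 0, 0],
  jaw=[60, 60, 60, 60, 60, 60],
)

```text
time_s: 9.6
ee_pos: [0.6014, -0.3247, 0.0894]
ee_rot: [-3.031, -0.824, 0.0]
ft_force: [0.1, -0.2, 1.0]
finger_gap: 0.0596
gripper_force: 0.0
```

```bash
python3 - <<'E'
from fit import *
snap('b2');fit('b2','block',.6004,-.3243,[-1.04,-1.2,-.9])
im=cv2.imread('pics/b2.png');cv2.imwrite('pics/b2c.png',cv2.resize(im[110:384,73:438],(800,600),interpolation=cv2.INTER_CUBIC))
s=manip.state();print(Rot.from_rotvec(s['ee_rot']).as_matrix()[:,1])
E
```

```text
9.6 [ 0.6014 -0.3247  0.0894] [-3.031 -0.824  0.   ] [-0.69  0.38  0.15  1.35 -0.    1.93]
b2 block [ 0.6009 -0.3241] yaw deg -60.9 IoU 0.96 r 0.683
[ 0.50585188 -0.86261952  0.00120016]
```

View pics/b2c.png

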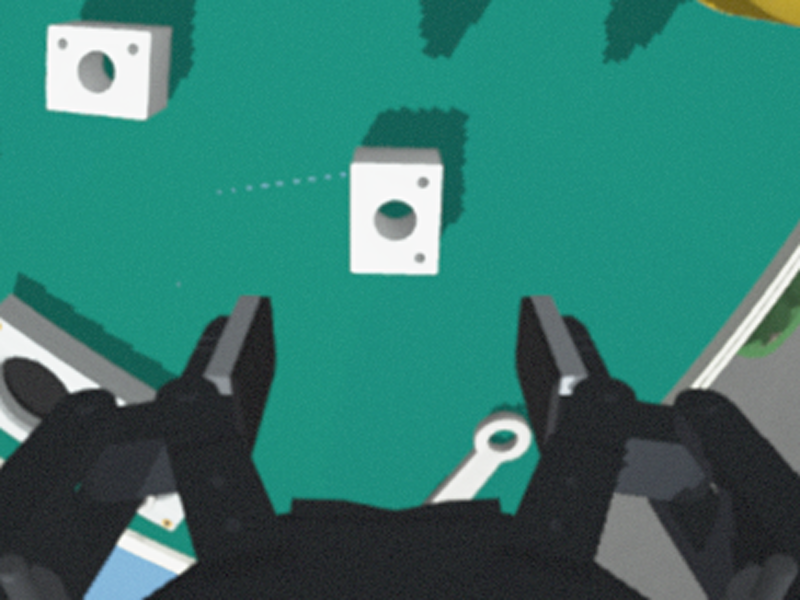

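Block 2, with bore at (395,220), sits square between the open fingers. The fit confirms it within 1 mm and 1.3°.

servo_tool(
  linear=[
    [0, 0, 30],
    [0, 0, 26],
    [0, 0, 16],
    [0, 0, 4],
    [0, 0, 0],
    [0, 0, 0],
    [0, 0, 0],
    [0, 0, 0],
    [0, 0, 0],
  ],
  spin=[1, 0, 0, 0, 0, 0, 0, 0, 0],
  jaw=[60, 60, 60, 60, 60, 15, 15, 15, 15],
  squeeze=50,
)

```text
time_s: 10.78
ee_pos: [0.6023, -0.3253, 0.0146]
ee_rot: [3.037, 0.797, 0.002]
ft_force: [-1.0, -0.3, 6.2]
finger_gap: 0.028
gripper_force: 50.0
```

servo_tool(
  linear=[
    [0, 0, 0],
    [0, 0, -15],
    [0, 0, -35],
    [0, 0, -45],
    [0, 0, -40],
    [0, 0, 0],
    [0, 0, 0],
    [0, 0, 0],
    [0, 0, 0],
    [0, 0, 0],
    [0, 0, 0],
  ],
  spin=[0, 0, 0, 0, 0, -10, -10, -10, -10, -10, 0],
  jaw=[15, 15, 15, 15, 15, 15, 15, 15, 15, 15, 15],
)

```text
time_s: 12.15
ee_pos: [0.6016, -0.3247, 0.149]
ee_rot: [2.418, 2.005, 0.0]
ft_force: [-0.1, 0.5, -0.4]
finger_gap: 0.0281
gripper_force: 49.5
```

servo_tool(
  linear=[
    [36, -6, 0],
    [58, -9.4, 0],
    [58, -9.4, 0],
    [58, -9.4, 0],
    [58, -9.4, 0],
    [58, -9.4, 0],
    [58, -9.4, 0],
    [58, -9.4, 0],
    [58, -9.4, 0],
    [58, -9.4, 0],
    [48, -9.4, 0],
    [16, 0, 0],
  ],
  spin=[0, 0, 0, 0, 0, 0, 0, 0, 0, 0, 0, 0],
  jaw=[15, 15, 15, 15, 15, 15, 15, 15, 15, 15, 15, 15],
)

```text
time_s: 13.65
ee_pos: [0.617, 0.3079, 0.1485]
ee_rot: [-2.418, -2.005, -0.0]
ft_force: [-0.5, 0.4, -1.0]
finger_gap: 0.0282
gripper_force: 49.6
```

servo_tool(
  linear=[
    [0, 0, 30],
    [0, 0, 35],
    [0, 0, 20],
    [0, 0, 0],
    [0, 0, 0],
  ],
  spin=[0, 0, 0, 0, 0],
  jaw=[15, 15, 15, 15, 15],
)

```text
time_s: 14.28
ee_pos: [0.6187, 0.305, 0.065]
ee_rot: [2.417, 2.005, 0.003]
ft_force: [-0.6, -0.6, -0.8]
finger_gap: 0.0283
gripper_force: 49.5
```

```bash
python3 - <<'E'
from h import *
snap('p2')
im=cv2.imread('pics/p2.png');cv2.imwrite('pics/p2c.png',cv2.resize(im[150:384,100:412],(800,600),interpolation=cv2.INTER_CUBIC))
E
```

```text
14.275 [0.6187 0.305  0.065 ] [2.417 2.005 0.003] [ 0.27  0.41  0.14  1.31 -0.    2.03]
```

View pics/p2c.png

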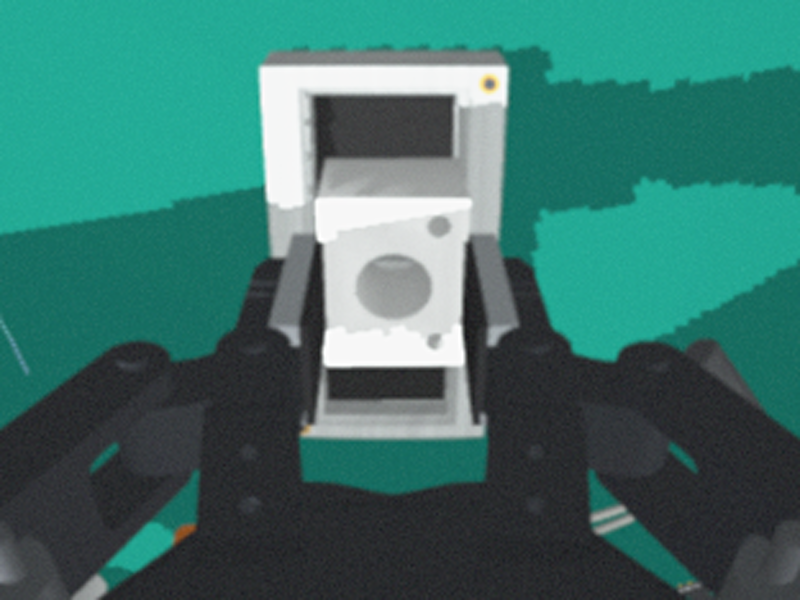

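The block is over the far nest. The plate's far corners are at (260,66) and (508,66), and the nest's far rim is at row 90, columns 299–468.

```bash
python3 - <<'E'
from h import *
p=load('p2');f=lambda u,v,z:w(p,'wrist',(100+u*.39,150+v*.39),z)[:2]
a=f(260,66,.018);b=f(508,66,.018);d=b-a;print(a,b,np.linalg.norm(d),np.degrees(np.arctan2(d[1],d[0])))
t=np.radians(-10.4);X=np.array([np.cos(t),np.sin(t)]);Y=np.array([-X[1],X[0]])
print('nest from corners',(a+b)/2-.033*Y)
r1=f(299,92,.018);r2=f(468,92,.018);print('rim',r1,r2,np.linalg.norm(r2-r1),'nest',(r1+r2)/2-.025*Y)
zt=.065-.0145+.022
q=[f(u,v,zt) for u,v in((317,199),(471,199),(465,365),(326,366))];print('block c',np.mean(q,0),np.linalg.norm(q[1]-q[0]),np.linalg.norm(q[2]-q[1]))
print(manip.state()['ee_pos'])
E
```

```text
[0.5898 0.3437] [0.6528 0.3318] 0.06411403902422626 -10.696510735778125
nest from corners [0.61534287 0.30529214]
rim [0.5983 0.3349] [0.6415 0.3267] 0.04397135431164239 nest [0.61538702 0.30621071]
block c [0.61785 0.3049 ] 0.02992858165700471 0.040098129632191115
[0.6188906  0.30509528 0.06531949]
```

servo_tool(
  linear=[
    [0, -2.5, 16],
    [0, 0, 14],
    [0, 0, 8],
    [0, 0, 3],
    [0, 0, 0],
    [0, 0, 0],
  ],
  spin=[0, 0, 0, 0, 0, 0],
  jaw=[15, 15, 15, 15, 15, 15],
)

```text
time_s: 15.08
ee_pos: [0.6153, 0.3055, 0.0227]
ee_rot: [2.417, 2.007, 0.0]
ft_force: [-2.6, 0.4, 5.9]
finger_gap: 0.0282
gripper_force: 50.2
```

servo_tool(
  linear=[
    [0, 0, 0],
    [0, 0, 0],
    [0, 0, 0],
    [0, 0, -30],
    [0, 0, -50],
    [0, 0, -46],
    [-36, -36, 0],
    [-48, -47, 0],
    [-50, -48, 0],
    [-48, -47, 0],
    [0, 0, 30],
    [0, 0, 20],
  ],
  spin=[0, 0, 0, 0, 0, -10.4, 0, 0, 0, 0, 0, 0],
  jaw=[50, 50, 50, 50, 50, 50, 50, 50, 50, 50, 50, 50],
)

```text
time_s: 16.58
ee_pos: [0.4479, 0.1351, 0.098]
ee_rot: [2.226, 2.215, 0.002]
ft_force: [0.4, 0.5, -0.1]
finger_gap: 0.0502
gripper_force: 0.0
```

servo_tool(
  linear=[
    [0, 0, 0],
    [0, 0, 0],
  ],
  spin=[0, 0],
  jaw=[50, 50],
)

```text
time_s: 16.82
ee_pos: [0.4484, 0.1357, 0.0991]
ee_rot: [2.225, 2.217, 0.001]
ft_force: [0.0, 0.4, -0.1]
finger_gap: 0.0497
gripper_force: 0.0
```

```bash
python3 - <<'E'
from fit import *
snap('n1');fit('n1','noz',.4369,.123,[0])
im=cv2.imread('pics/n1.png');cv2.imwrite('pics/n1c.png',cv2.resize(im[110:384,73:438],(800,600),interpolation=cv2.INTER_CUBIC))
E
```

```text
16.825 [0.4484 0.1357 0.0991] [2.225e+00 2.217e+00 1.000e-03] [ 0.01 -0.29 -0.52  1.35 -0.    1.59]
n1 noz [0.4372 0.1226] yaw deg 0.1 IoU 0.924 r 0.454
```

View pics/n1c.png

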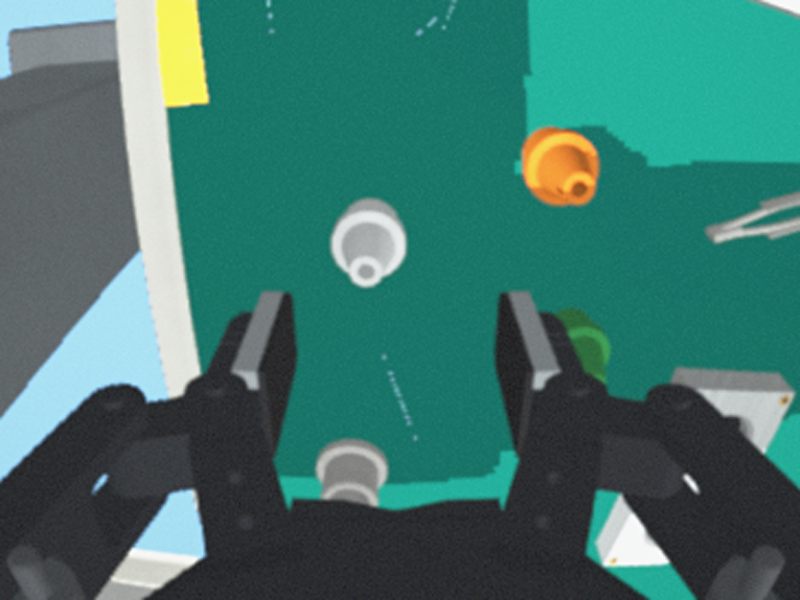

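The nozzle is at (368,245) between the fingers, with orange at (562,166) and green at (585,345) clear to the right. The fit gives (0.437, 0.123) again, so I correct by -13/-11 mm.

servo_tool(
  linear=[
    [-13, -11, 10],
    [0, 0, 26],
    [0, 0, 26],
    [0, 0, 18],
    [0, 0, 5],
    [0, 0, 0],
    [0, 0, 0],
    [0, 0, 0],
    [0, 0, 0],
    [0, 0, 0],
  ],
  spin=[0, 0, 0, 0, 0, 0, 0, 0, 0, 0],
  jaw=[50, 50, 50, 50, 50, 50, 15, 15, 15, 15],
  squeeze=50,
)

```text
time_s: 18.12
ee_pos: [0.4377, 0.1227, 0.0145]
ee_rot: [2.224, 2.217, 0.002]
ft_force: [-1.8, 0.1, 5.9]
finger_gap: 0.0237
gripper_force: 48.8
```

servo_tool(
  linear=[
    [0, 0, -15],
    [0, 0, -35],
    [0, 0, -45],
    [0, 0, -40],
    [0, 0, 0],
    [-24, 31, 0],
    [-36, 46, 0],
    [-36, 46, 0],
    [-35, 46, 0],
    [-12, 16, 0],
    [0, 0, 0],
  ],
  spin=[0, 0, 0, 0, 9.1, 0, 0, 0, 0, 0, 0],
  jaw=[15, 15, 15, 15, 15, 15, 15, 15, 15, 15, 15],
)

```text
time_s: 19.5
ee_pos: [0.5969, -0.0494, 0.1489]
ee_rot: [2.396, 2.032, 0.0]
ft_force: [0.4, 0.4, -0.2]
finger_gap: 0.0235
gripper_force: 49.4
```

servo_tool(
  linear=[
    [0, 0, 25],
    [0, 0, 30],
    [0, 0, 20],
    [0, 0, 0],
    [0, 0, 0],
  ],
  spin=[0, 0, 0, 0, 0],
  jaw=[15, 15, 15, 15, 15],
)

```text
time_s: 20.12
ee_pos: [0.5969, -0.0482, 0.0747]
ee_rot: [2.393, 2.034, 0.001]
ft_force: [0.5, 0.6, 0.0]
finger_gap: 0.0236
gripper_force: 49.4
```

```bash
python3 - <<'E'
from h import *
snap('p3')
im=cv2.imread('pics/p3.png');cv2.imwrite('pics/p3c.png',cv2.resize(im[150:384,100:412],(800,600),interpolation=cv2.INTER_CUBIC))
E
```

```text
20.125 [ 0.5969 -0.0482  0.0747] [2.393e+00 2.034e+00 1.000e-03] [-0.3   0.13 -0.16  1.28  0.    1.43]
```

View pics/p3c.png

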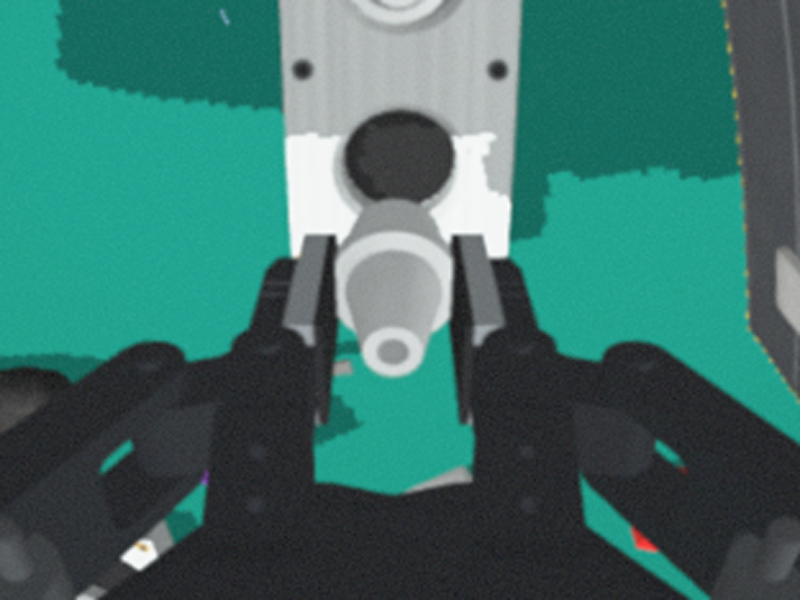

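The nozzle hangs by its collar, tip at (393,352). The free nest is at (400,157), the plate's mid dots at (302,69) and (497,69), and the seated nozzle is at the top, undisturbed.

```bash
python3 - <<'E'
from h import *
p=load('p3');f=lambda u,v,z:w(p,'wrist',(100+u*.39,150+v*.39),z)[:2]
a=f(302,69,.018);b=f(497,69,.018);d=b-a;t=np.arctan2(d[1],d[0]);print((a+b)/2,np.degrees(t),np.linalg.norm(d))
t=np.radians(-9.1);X=np.array([np.cos(t),np.sin(t)]);Y=np.array([-X[1],X[0]])
nest=(a+b)/2-.029*Y;tip=f(393,352,.0747-.0145+.044);e=nest-tip
print('nest',nest,'tip',tip,'tx',e@Y*1000,'ty',e@X*1000);e=nest-manip.state()['ee_pos'][:2];print('tcp err',e@Y*1000,e@X*1000)
E
```

```text
[ 0.6023  -0.01945] -9.248599433618345 0.05288752215787757
nest [ 0.59771342 -0.048085  ] tip [ 0.5956 -0.0485] tx 0.7440301367190264 ty 2.0211806514883905
tcp err 0.39230359193905057 0.4955130010935225
```

servo_tool(
  linear=[
    [0.5, 1.5, 18],
    [0, 0, 18],
    [0, 0, 10],
    [0, 0, 4],
    [0, 0, 1.5],
    [0, 0, 0],
    [0, 0, 0],
  ],
  spin=[0, 0, 0, 0, 0, 0, 0],
  jaw=[15, 15, 15, 15, 15, 15, 15],
)

```text
time_s: 21.05
ee_pos: [0.5981, -0.0481, 0.0226]
ee_rot: [2.394, 2.034, 0.0]
ft_force: [-4.3, 0.7, 6.1]
finger_gap: 0.0236
gripper_force: 50.1
```

servo_tool(
  linear=[
    [0, 0, 0],
    [0, 0, 0],
    [0, 0, 0],
    [0, 0, -25],
    [0, 0, -45],
    [0, 0, -50],
    [0, 0, 0],
    [0, 0, 0],
    [-47, -20, 0],
    [-50, -20, 0],
    [-50, -20, 20],
    [0, 0, 30],
  ],
  spin=[0, 0, 0, 0, 0, 0, -10.1, -10.1, -10.1, 0, 0, 0],
  jaw=[45, 45, 45, 45, 45, 45, 55, 55, 55, 55, 55, 55],
)

```text
time_s: 22.55
ee_pos: [0.586, -0.21, 0.0921]
ee_rot: [1.783, 2.583, -0.001]
ft_force: [-0.2, 0.2, -0.4]
finger_gap: 0.0549
gripper_force: 0.0
```

servo_tool(
  linear=[
    [0, 0, 0],
    [0, 0, 0],
  ],
  spin=[0, 0],
  jaw=[55, 55],
)

```text
time_s: 22.8
ee_pos: [0.5861, -0.2053, 0.0929]
ee_rot: [1.778, 2.589, 0.0]
ft_force: [0.1, 0.8, 0.3]
finger_gap: 0.0546
gripper_force: 0.0
```

```bash
python3 - <<'E'
from fit import *
snap('b1');v=fit('b1','block',.595,-.207,[.37,.2,.5])
R=Rot.from_rotvec(manip.state()['ee_rot']).as_matrix();e=v[:2]-manip.state()['ee_pos'][:2]
print('alpha',np.degrees(np.arctan2(R[1,1],R[0,1])),'tx,ty mm',e@R[:2,0]*1000,e@R[:2,1]*1000)
E
```

```text
22.8 [ 0.5861 -0.2053  0.0929] [1.778 2.589 0.   ] [-0.55  0.19 -0.06  1.32  0.    0.66]
b1 block [ 0.5946 -0.207 ] yaw deg 22.6 IoU 0.961 r 0.63
alpha 21.057153538936983 tx,ty mm -4.442617046322946 6.98627649184565
```

servo_tool(
  linear=[
    [-4.5, 7, 8],
    [0, 0, 26],
    [0, 0, 26],
    [0, 0, 15],
    [0, 0, 4],
    [0, 0, 0],
    [0, 0, 0],
    [0, 0, 0],
    [0, 0, 0],
    [0, 0, 0],
  ],
  spin=[-1.5, 0, 0, 0, 0, 0, 0, 0, 0, 0],
  jaw=[55, 55, 55, 55, 55, 55, 15, 15, 15, 15],
  squeeze=50,
)

```text
time_s: 24.1
ee_pos: [0.5947, -0.2079, 0.0142]
ee_rot: [1.744, 2.61, 0.0]
ft_force: [-0.5, -0.7, 5.2]
finger_gap: 0.0286
gripper_force: 50.0
```

servo_tool(
  linear=[
    [0, 0, 0],
    [0, 0, -15],
    [0, 0, -35],
    [0, 0, -45],
    [0, 0, -40],
    [0, 0, 0],
    [0, 0, 0],
    [0, 0, 0],
    [0, 0, 0],
    [0, 0, 0],
  ],
  spin=[0, 0, 0, 0, 0, 10, 10, 10, 3, 0],
  jaw=[15, 15, 15, 15, 15, 15, 15, 15, 15, 15],
)

```text
time_s: 25.35
ee_pos: [0.5938, -0.2074, 0.1486]
ee_rot: [2.415, 2.009, 0.0]
ft_force: [0.2, 0.1, -0.6]
finger_gap: 0.0282
gripper_force: 49.5
```

servo_tool(
  linear=[
    [36, -6, 0],
    [53, -8.5, 0],
    [53, -8.5, 0],
    [53, -8.5, 0],
    [53, -8.5, 0],
    [53, -8.5, 0],
    [53, -8.5, 0],
    [53, -8.5, 0],
    [33, -5, 0],
    [10, -1, 0],
    [0, 0, 0],
  ],
  spin=[0, 0, 0, 0, 0, 0, 0, 0, 0, 0, 0],
  jaw=[15, 15, 15, 15, 15, 15, 15, 15, 15, 15, 15],
)

```text
time_s: 26.72
ee_pos: [0.6055, 0.248, 0.1479]
ee_rot: [2.414, 2.01, -0.0]
ft_force: [0.2, -0.4, -1.6]
finger_gap: 0.0283
gripper_force: 49.5
```

servo_tool(
  linear=[
    [0, 0, 30],
    [0, 0, 35],
    [0, 0, 20],
    [0, 0, 0],
    [0, 0, 0],
  ],
  spin=[0, 0, 0, 0, 0],
  jaw=[15, 15, 15, 15, 15],
)

```text
time_s: 27.35
ee_pos: [0.6065, 0.2479, 0.0644]
ee_rot: [2.415, 2.008, 0.003]
ft_force: [-0.0, 0.6, -0.9]
finger_gap: 0.0284
gripper_force: 49.5
```

```bash
python3 - <<'E'
from h import *
snap('p4')
im=cv2.imread('pics/p4.png');cv2.imwrite('pics/p4c.png',cv2.resize(im[150:384,100:412],(800,600),interpolation=cv2.INTER_CUBIC))
E
```

```text
27.35 [0.6065 0.2479 0.0644] [2.415 2.008 0.003] [ 0.19  0.3   0.02  1.28 -0.    1.94]
```

View pics/p4c.png

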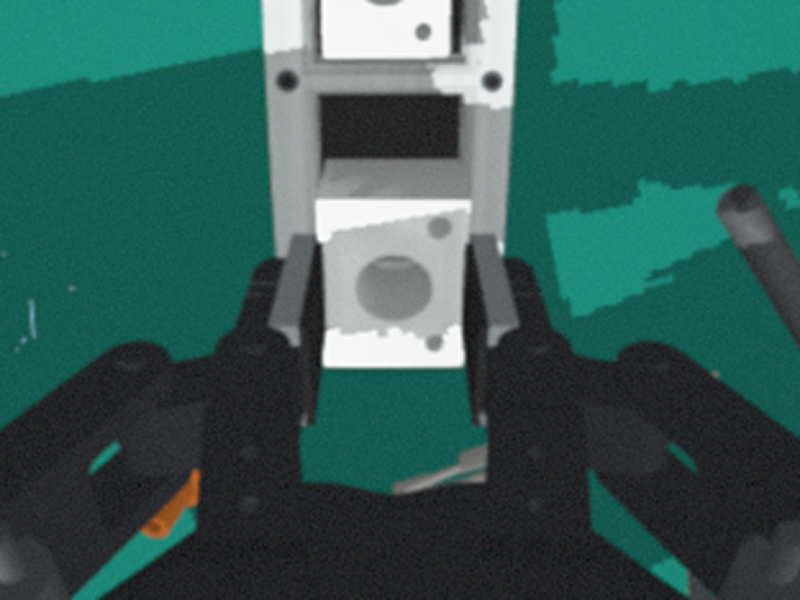

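Block 1 is over the near nest, and block 2 sits flat in the far one (lower edge at row 57). The plate's mid dots are at (288,80) and (492,80).

```bash
python3 - <<'E'
from h import *
p=load('p4');f=lambda u,v,z:w(p,'wrist',(100+u*.39,150+v*.39),z)[:2]
a=f(288,80,.018);b=f(492,80,.018);d=b-a;print((a+b)/2,np.degrees(np.arctan2(d[1],d[0])),np.linalg.norm(d))
t=np.radians(-10.5);X=np.array([np.cos(t),np.sin(t)]);Y=np.array([-X[1],X[0]]);c=(a+b)/2
nest=c-.029*Y;q=np.mean([f(u,v,.0644-.0142+.022) for u,v in((317,199),(471,199),(465,367),(323,367))],0);e=nest-q
print('tx,ty',e@Y*1000,e@X*1000)
b2=[f(322,57,.03),f(452,57,.03)];e=np.mean(b2,0)+.02*Y-c;print('block2 in plate x,y',e@X*1000,e@Y*1000)
E
```

```text
[0.6099  0.27675] -10.606298060051866 0.05270037950527499
tx,ty 0.2807335505538224 -0.8756527516489718
block2 in plate x,y -0.6568648218653814 29.031529693567744
```

servo_tool(
  linear=[
    [0, -1, 16],
    [0, 0, 14],
    [0, 0, 8],
    [0, 0, 3],
    [0, 0, 0.5],
    [0, 0, 0],
  ],
  spin=[0, 0, 0, 0, 0, 0],
  jaw=[15, 15, 15, 15, 15, 15],
)

```text
time_s: 28.15
ee_pos: [0.6045, 0.2484, 0.0222]
ee_rot: [2.415, 2.009, 0.0]
ft_force: [-4.5, -1.2, 7.6]
finger_gap: 0.0281
gripper_force: 50.6
```

servo_tool(
  linear=[
    [0, 0, 0],
    [0, 0, 0],
    [0, 0, 0],
    [0, 0, -30],
    [0, 0, -50],
    [0, 0, -46],
    [0, 0, 0],
    [-42, -30, 0],
    [-50, -36, 0],
    [-50, -36, 0],
    [-50, -36, 0],
    [-44, -31, 0],
  ],
  spin=[0, 0, 0, 0, 0, -10.4, 0, 0, 0, 0, 0, 0],
  jaw=[50, 50, 50, 50, 50, 50, 60, 60, 60, 60, 60, 60],
)

```text
time_s: 29.65
ee_pos: [0.4335, 0.0114, 0.1461]
ee_rot: [-2.224, -2.218, 0.001]
ft_force: [1.2, -0.6, 0.3]
finger_gap: 0.0603
gripper_force: 0.0
```

servo_tool(
  linear=[
    [-16, -10, 20],
    [0, 0, 30],
    [0, 0, 0],
    [0, 0, 0],
  ],
  spin=[0, 0, 0, 0],
  jaw=[60, 60, 60, 60],
)

```text
time_s: 30.15
ee_pos: [0.4253, -0.0032, 0.0978]
ee_rot: [2.223, 2.219, 0.0]
ft_force: [-0.2, 0.2, -0.0]
finger_gap: 0.0598
gripper_force: 0.0
```

```bash
python3 - <<'E'
from fit import *
snap('a1');v=fit('a1','bush',.4253,-.0043,[0])
s=manip.state();R=Rot.from_rotvec(s['ee_rot']).as_matrix();e=v[:2]-s['ee_pos'][:2]
print('alpha',np.degrees(np.arctan2(R[1,1],R[0,1])),'tx,ty mm',e@R[:2,0]*1000,e@R[:2,1]*1000)
E
```

```text
30.15 [ 0.4253 -0.0032  0.0978] [2.223 2.219 0.   ] [-0.32 -0.44 -0.63  1.38  0.    1.26]
a1 bush [ 0.4253 -0.0044] yaw deg 0.0 IoU 0.972 r 0.425
alpha -0.09085834797822735 tx,ty mm -1.1106665895567083 -0.31581173315008504
```

servo_tool(
  linear=[
    [-1, 0, 15],
    [0, 0, 28],
    [0, 0, 22],
    [0, 0, 13],
    [0, 0, 4],
    [0, 0, 0],
    [0, 0, 0],
    [0, 0, 0],
    [0, 0, 0],
    [0, 0, 0],
  ],
  spin=[0, 0, 0, 0, 0, 0, 0, 0, 0, 0],
  jaw=[60, 60, 60, 60, 60, 60, 15, 15, 15, 15],
  squeeze=50,
)

```text
time_s: 31.45
ee_pos: [0.4257, -0.0046, 0.0163]
ee_rot: [2.222, 2.219, 0.001]
ft_force: [-2.0, 0.1, 6.5]
finger_gap: 0.0258
gripper_force: 48.5
```

servo_tool(
  linear=[
    [0, 0, 0],
    [0, 0, -15],
    [0, 0, -35],
    [0, 0, -45],
    [0, 0, -38],
    [0, 0, 0],
    [-36, 4, 0],
    [-54, 7, 0],
    [-54, 7, 0],
    [-54, 7, 0],
    [-22, 2.5, 0],
    [0, 0, 0],
  ],
  spin=[0, 0, 0, 0, 0, 4.4, 0, 0, 0, 0, 0, 0],
  jaw=[15, 15, 15, 15, 15, 15, 15, 15, 15, 15, 15, 15],
)

```text
time_s: 32.95
ee_pos: [0.4351, -0.2267, 0.1488]
ee_rot: [-2.309, -2.13, -0.0]
ft_force: [0.0, 0.8, -1.2]
finger_gap: 0.0258
gripper_force: 48.5
```

servo_tool(
  linear=[
    [0, 0, 30],
    [0, 0, 35],
    [0, 0, 20],
    [0, 0, 0],
    [0, 0, 0],
  ],
  spin=[0, 0, 0, 0, 0],
  jaw=[15, 15, 15, 15, 15],
)

```text
time_s: 33.58
ee_pos: [0.4359, -0.2254, 0.0646]
ee_rot: [2.305, 2.133, 0.0]
ft_force: [-0.4, -1.1, -0.5]
finger_gap: 0.0251
gripper_force: 48.5
```

```bash
python3 - <<'E'
from h import *
snap('p5')
im=cv2.imread('pics/p5.png');cv2.imwrite('pics/p5c.png',cv2.resize(im[150:384,100:412],(800,600),interpolation=cv2.INTER_CUBIC))
s=manip.state();R=Rot.from_rotvec(s['ee_rot']).as_matrix();e=np.array([.4363,-.2262])-s['ee_pos'][:2]
print('tx,ty mm',e@R[:2,0]*1000,e@R[:2,1]*1000)
E
```

```text
33.575 [ 0.4359 -0.2254  0.0646] [2.305 2.133 0.   ] [-0.74 -0.2  -0.5   1.27  0.    0.9 ]
tx,ty mm -0.3617938347215666 0.29713600637129106
```

View pics/p5c.png

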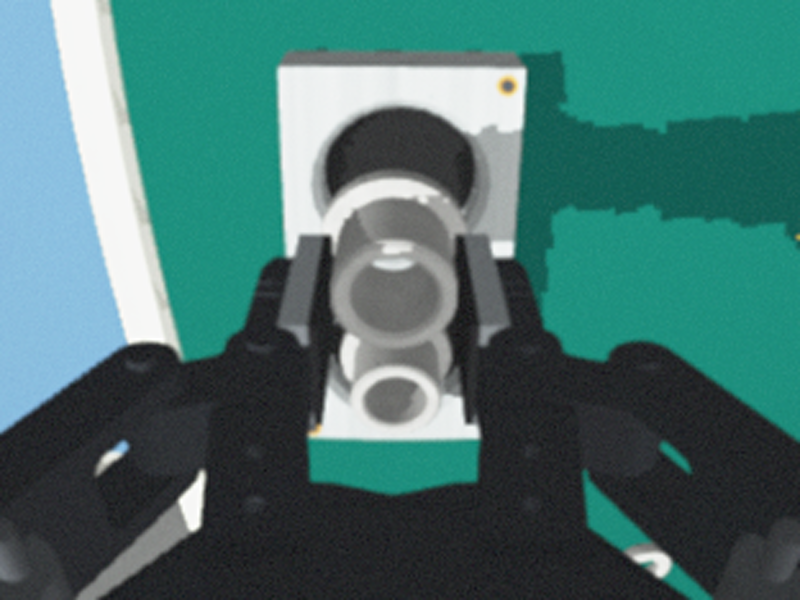

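Bush A hangs over the upper nest (rim 312–490, centre 401, against the bush at 394), so I nudge it 1.5 mm. Bush B stands in the lower nest at (395,398).

servo_tool(
  linear=[
    [0, 1.5, 16],
    [0, 0, 13],
    [0, 0, 8],
    [0, 0, 3],
    [0, 0, 0.5],
    [0, 0, 0],
    [0, 0, 0],
  ],
  spin=[0, 0, 0, 0, 0, 0, 0],
  jaw=[15, 15, 15, 15, 15, 15, 15],
)

```text
time_s: 34.5
ee_pos: [0.4363, -0.2256, 0.0242]
ee_rot: [-2.306, -2.132, 0.001]
ft_force: [-9.4, 8.1, 21.3]
finger_gap: 0.0253
gripper_force: 52.6
```

servo_tool(
  linear=[
    [0, 0, 0],
    [0, 0, 0],
    [0, 0, 0],
    [0, 0, -30],
    [0, 0, -50],
    [0, 0, -50],
    [52, 0, -60],
    [52, 20, 0],
    [52, 20, 0],
    [0, 20, 0],
    [0, 0, 0],
    [0, 0, 0],
  ],
  spin=[0, 0, 0, 0, 0, 0, 0, 0, 0, 0, 0, 0],
  jaw=[50, 50, 50, 50, 50, 50, 60, 60, 60, 60, 60, 60],
)

```text
time_s: 36.0
ee_pos: [0.5074, -0.0865, 0.1998]
ee_rot: [-2.307, -2.131, 0.001]
ft_force: [0.4, -0.4, -0.6]
finger_gap: 0.0598
gripper_force: 0.0
```

```bash
python3 - <<'E'
from h import *
snap('end')
a=cv2.imread('pics/end.png');b=manip.camera('side')[:,:,::-1]
A=cv2.resize(a,(480,360),interpolation=cv2.INTER_AREA);B=cv2.resize(b[120:330,120:340],(314,300),interpolation=cv2.INTER_CUBIC)
o=np.zeros((360,796,3),np.uint8);o[:,:480]=A;o[:300,482:796]=B;cv2.imwrite('pics/endc.png',o)
E
```

```text
36.0 [ 0.5074 -0.0865  0.1998] [-2.307e+00 -2.131e+00  1.000e-03] [-0.42 -0.16 -0.22  1.51 -0.    1.23]
```

View pics/endc.png

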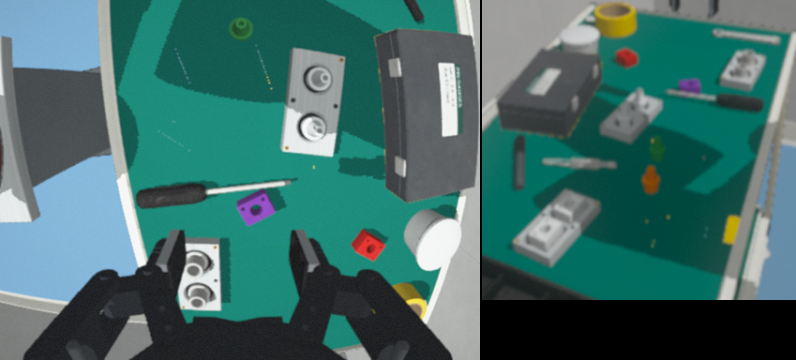

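The final view shows both bushes in their carrier (197,263)/(199,293) and both nozzles in theirs (319,78)/(313,127). The side view shows both blocks flat in the block carrier, with the decoys untouched and the gripper clear.

```bash
python3 -c "
from workcell import manip
print(manip.hand_in())"
```

```text
the job is handed in; nothing more can be done
None
```

I put both blocks, both bushes and the loose nozzle into their own carriers' nests, left the seated nozzle and the look-alikes alone, and handed the job in at about 36 s; no verdict came back, but the last pictures show every part standing in its nest.

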